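Pack the calibration kit tray

TASK

Pack the calibration kit into the holders of the wooden tray: stand the black eyepiece in the round cup, stand the stemmed steel weight in the square well, slip the large brass ring over the post onto its pedestal, and lay the frosted glass disc centred (to within 1 cm) on the plain pedestal. Set the eyepiece and the glass disc down without dropping them, and leave the small brass ring and the low black plug where they lie.

Things in the scene. Friction and masses are not known exactly. Their poses are not given: they have to be found in the camera images.
- eyepiece: Black eyepiece, a stepped round barrel 60 mm tall: 32 mm diameter for the lower 30 mm, 36 mm for the upper 30 mm, with a 26 mm glass lens on its top. About 0.12 kg. It starts resting on its underside somewhere on the desk, left or right of the tray. Origin: centre of its underside, z up.
- weight: Bare steel tuning weight: round body 40 mm diameter and 24 mm tall with a plain upright stem of 16 mm diameter on top, 60 mm tall in all. About 0.28 kg. It starts resting on its underside somewhere on the desk, left or right of the tray. Origin: centre of its underside, z up.
- focus_ring: Large brass focusing ring lying flat: outer diameter 54 mm, bore 36 mm, 18 mm tall. About 0.12 kg. It starts resting on its underside somewhere on the desk, left or right of the tray. Origin: centre of its underside, z up.
- target: Frosted glass target disc in a thin metal cell, lying flat: 56 mm diameter, 14 mm tall, pale top, no hole. About 0.08 kg. It starts resting on its underside somewhere on the desk, left or right of the tray. Origin: centre of its underside, z up.
- small_ring: Look-alike that stays: small brass ring lying flat, outer diameter 38 mm, bore only 14 mm, 18 mm tall. It starts resting on its underside somewhere on the desk, left or right of the tray. Origin: centre of its underside, z up.
- plug: Look-alike that stays: low black blanking plug without a lens, a plain cylinder 44 mm diameter, 26 mm tall. It starts resting on its underside somewhere on the desk, left or right of the tray. Origin: centre of its underside, z up.
- cup: Round cup: outer diameter 60 mm, inner 52 mm, rim 18 mm and inner floor 4 mm above its underside. One of four pale wooden holders fixed in a low dark wooden tray near the middle of the desk (tray 215 x 215 mm outside, floor 5 mm thick, lip 14 mm above the desk, turned by up to 15 degrees); the holders stand 100 mm apart in a square and change places. Origin: centre of its underside, on the tray floor; z up.
- square_well: Square well: 66 mm outside, 58 mm inside, rim 16 mm and inner floor 4 mm above its underside, sides parallel to the tray's. One of four pale wooden holders fixed in a low dark wooden tray near the middle of the desk (tray 215 x 215 mm outside, floor 5 mm thick, lip 14 mm above the desk, turned by up to 15 degrees); the holders stand 100 mm apart in a square and change places. Origin: centre of its underside, on the tray floor; z up.
- spindle: Round pedestal with a post: pedestal 44 mm diameter, its top 14 mm above its underside; on it a post of 18 mm diameter that ends 38 mm above the underside. One of four pale wooden holders fixed in a low dark wooden tray near the middle of the desk (tray 215 x 215 mm outside, floor 5 mm thick, lip 14 mm above the desk, turned by up to 15 degrees); the holders stand 100 mm apart in a square and change places. Origin: centre of its underside, on the tray floor; z up.
- flat_pad: Plain round pedestal without a post: 44 mm diameter, flat top 14 mm above its underside (narrower than the disc that lies on it). One of four pale wooden holders fixed in a low dark wooden tray near the middle of the desk (tray 215 x 215 mm outside, floor 5 mm thick, lip 14 mm above the desk, turned by up to 15 degrees); the holders stand 100 mm apart in a square and change places. Origin: centre of its underside, on the tray floor; z up.
Things that resemble listed ones, but are neither listed nor needed, are in the scene too. What is meant by the target is not orange or purple, and is the smaller of those in its own colour.

How it is judged:
By the outcome, as a careful person would: the job done as asked, in the order asked, and still so for the second after the job is handed in, with the robot touching nothing.
It also fails if it takes over 109 s, if anything falls off the work surface, if the arm or the gripper's body presses on something with over 40 N, if the wrist force passes 120 N, or if a joint passes its speed limit or range.

ROBOT

A 6-joint arm with a two-finger parallel gripper is mounted at the origin on the work surface. World frame = base frame: x ahead of the robot, y to its left, z up, the work surface at z = 0. Lengths are in m, angles in rad, forces in N, time in s.
With the tool pointing down it reaches from about 0.35 to 0.85 m from the base axis. Payload 8.1 kg.
Tool frame: the origin (TCP) lies between the finger pads; the fingertips stand 11 mm ahead of it and the grasp point (between the pads) lies 8 mm behind it (robot.tips_ahead is the distance from the TCP to the fingertips, in m); z points along the fingers, y is the line along which they close (so a half turn about z gives the same grasp; the last joint's range is limited). The gripper opens to 93 mm and grips with 3 to 60 N. Pads are 15 mm wide; open, the fingers measure 128 mm over their backs; the gripper's body (75 mm by 188 mm) begins 65 mm behind the grasp point.
Start: joints at [-1.274, 0.13, 1.488, -0, 1.523, -0.085], TCP at [0.224, -0.557, 0.23] pointing down, gripper open.
Joint ranges: [-2.96, 2.96], [-0.89, 2.26], [0.02, 2.5], [-1.34, 4.48], [0, 2.73], [-2.66, 2.66]. Speed limits (rad/s): [2.39, 2.39, 2.79, 3.14, 3.14, 3.14].

INTERFACE

Orientations are given as a rotation vector (axis times angle).
In Python, from plant import robot gives the robot as it stands. The module is installed in compiled form; this text tells all that it offers.
- The arm moves only by the tool move_arm, never from a script. Its argument "deltas" is one flat list of numbers, 7 for each row, row after row: the shift along the tool's x, y, z in m, then the turn, a rotation vector about the tool's x, y, z in rad, then the opening, from 0 (shut) to 1 (fully open). A call has 1 to 12 rows; each row is the pose to reach, as a shift and turn from the pose commanded when the call began, along the tool's axes at that moment; what a row does not reach only later rows make up. A row lasts 1/8 s, in which the tool goes at most 62.5 mm and 10.7 degrees, less where a joint would pass 70% of its speed; a pose out of reach is approached as far as the arm can. A call with a gripper value outside its range is refused whole. The fingers move at their own pace and stop on an object; "squeeze" is the grip in N (left out, the last holds). Time passes only in rows, so rows that repeat a pose let the fingers close. It gives the time, the measured TCP pose, the force, the opening and the grip force at its end, in the units of the state.
- robot.read_state(): the state, without advancing time (a new reading comes with each control period).
- robot.read_camera(name): name is "scene" or "top" or "wrist"; returns (picture, depth): 384x512x3 uint8, red, green, blue; 384x512 float32, m along the optical axis (not along the pixel's ray), 0 where there is no reading.
- robot.camera_model(name): a dict with "K" (3x3 intrinsics, pixels), "R" (3x3) and "t" (3): a world point X has camera coordinates R X + t; the wrist camera has in their place "tool_from_camera" (4x4, takes a point from camera to tool coordinates, whose origin is the TCP and whose axes are the flange's). Camera axes: x right, y down, z forward; pixel columns grow to the right and rows downward; lengths in m; the calibration is good to about 2 mm. The wrist camera is an equidistant fisheye: a pixel r from the principal point sees the ray r / f radians off the axis. A picture is of the moment at which its call begins: read the wrist's pose just before it. camera_model takes no time and is no camera call.
- robot.close_job(): hands the job in; it is judged then, once.
Trained networks look in the newest picture that a camera, given by its name, has taken for a name from the list of things; names that differ only in an ending like _2 or _b are one class to them, and where a whole thing is asked for, a point or a joint stands for the part that bears it (a point fixed in the world has none). Each returns a list of dicts, best first, with "confidence" (0 to 1); they miss things now and then, are a little off and sometimes report something else, mostly with a low value. They report only what shows in the picture. A call takes as long as a camera call. They do not tell look-alikes from the thing itself.
- robot.recognise(camera, label): "uv" ([column, row] in pixels, amid what is visible of it).
The state is a dict: "t": time; "q": joint angles; "dq": joint speeds; "joint_torque": joint torques, N m; "tool_pos": TCP position; "orientation": TCP orientation; "force": force on the tool from outside, world axes, zero at the start; "wrist_torque": the same for the moment, N m; "opening": finger opening in m; "gripper_force": force on a finger pad.
Only numpy, scipy, OpenCV 4.12 (cv2) and the standard library are available. Lean on these libraries where they do the work, as an engineer would, in place of code of your own. Each camera call takes 0.05 s, during which the arm holds its last target. There are 200 camera calls.

## Working session

There is one attempt and no reset: what is moved stays moved. The work goes in short steps, Python scripts to look and compute and a tool call to move; the robot and the scene stay as the last step left them, time stands still between calls to the robot, and variables do not carry over. Pictures are saved under pics/ and viewed, at most 14 in all, crops included, and the job is handed in when it is done.

Besides the shell and the picture viewer there is one more tool, called as a command line: name --argument value ..., lists and objects as JSON in quotes. move_arm: Moves the arm, as the interface text tells. Its arguments: {"type":"object","properties":{"deltas":{"type":"array","items":{"type":"number"}},"squeeze":{"type":"number"}},"required":["deltas"]}

```bash
mkdir -p pics
cat > h.py <<'E'
import numpy as np, cv2
from scipy.spatial.transform import Rotation as Ro
from plant import robot
def cloud(name):
    im,d=robot.read_camera(name); m=robot.camera_model(name)
    K,R,t=[np.array(m[k]) for k in("K","R","t")]
    v,u=np.mgrid[:d.shape[0],:d.shape[1]]
    P=np.stack([(u-K[0,2])/K[0,0]*d,(v-K[1,2])/K[1,1]*d,d],-1)
    return im,d,(P-t.ravel())@R
E
python3 - <<'E'
from h import *
im,d,W=cloud("top"); np.savez("top.npz",im=im,d=d,W=W)
cv2.imwrite("pics/top.png",cv2.resize(im[:,:,::-1],(800,600),interpolation=cv2.INTER_CUBIC))
for l in "eyepiece weight focus_ring target small_ring plug cup square_well spindle flat_pad".split():
    for r in robot.recognise("top",l)[:4]:
        u,v=np.round(r["uv"]).astype(int); print(l,round(r["confidence"],2),u,v,W[v,u].round(3))
s=robot.read_state();print(s["t"],s["orientation"],s["opening"])
E
```

```text
eyepiece 0.45 348 231 [ 0.475 -0.236  0.056]
eyepiece 0.22 394 197 [ 0.56  -0.365 -0.001]
weight 0.77 99 199 [0.564 0.381 0.024]
focus_ring 0.49 399 191 [ 0.575 -0.378 -0.003]
target 0.79 390 144 [ 0.694 -0.356  0.014]
target 0.72 428 169 [ 0.628 -0.448  0.017]
target 0.65 343 123 [ 0.749 -0.238  0.018]
target 0.6 347 174 [ 0.619 -0.245  0.012]
small_ring 0.71 162 240 [0.459 0.224 0.013]
small_ring 0.37 275 175 [ 0.617 -0.062  0.035]
small_ring 0.22 99 198 [0.566 0.381 0.024]
cup 0.88 237 178 [0.614 0.035 0.001]
cup 0.72 158 239 [ 0.461  0.238 -0.003]
square_well 0.88 282 209 [ 0.533 -0.079  0.008]
spindle 0.54 277 174 [ 0.618 -0.067  0.04 ]
flat_pad 0.59 243 217 [0.514 0.02  0.017]
0.55 [ 3.08450384e+00  5.96043291e-01 -6.76324203e-05] 0.0930507293654808
```

View pics/top.png

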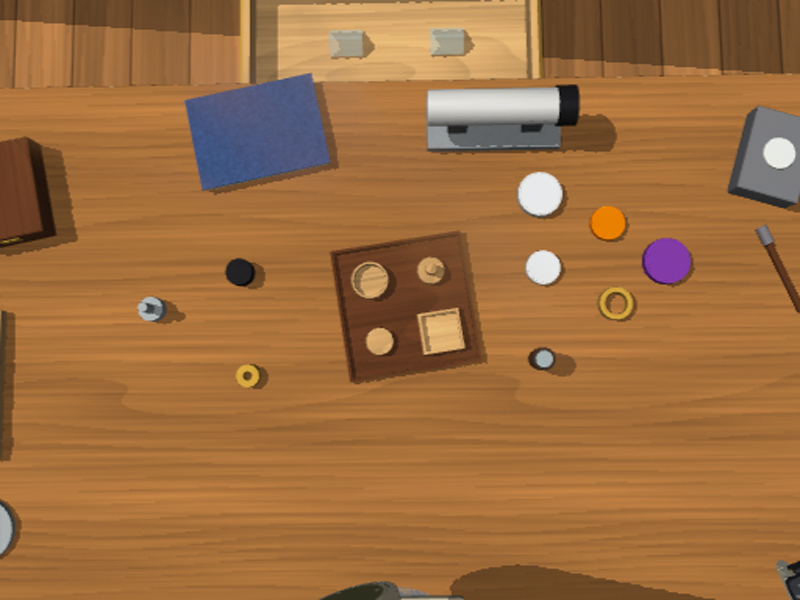

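The picture shows the tray in the middle: cup (370,280), spindle (430,268), pad (380,341), well (441,331). On the right are the eyepiece (543,358), large ring (617,303) and the smaller white disc (543,267), which is the target. The large white one at (540,194) is a decoy. The weight is on the left (151,308).

Run:
```python
from h import *
z=np.load("top.npz");im=z["im"];W=z["W"]
m=robot.camera_model("top");K,R,t=[np.array(m[k]) for k in("K","R","t")];t=t.ravel()
C=-R.T@t; print("cam",C.round(3),"K",K[0,0])
def plane(uv,h):
    r=R.T@np.linalg.solve(K,[uv[0],uv[1],1]); return C+r*(h-C[2])/r[2]
hsv=cv2.cvtColor(im,cv2.COLOR_RGB2HSV)
seeds=dict(eyepiece=(348,229,.06),weight=(97,197,.024),ring=(395,194,.018),target=(347,171,.014),white2=(345,124,.014),small=(158,240,.018),plug=(153,174,.026))
for k,(u,v,h) in seeds.items():
    w=W[v-22:v+22,u-22:u+22]; mk=((w[...,2]>max(.007,h-.007))).astype(np.uint8)
    n,l,st,c=cv2.connectedComponentsWithStats(mk); i=1+np.argmax(st[1:,4]); q=w[l==i]
    cc,rad=cv2.minEnclosingCircle(np.argwhere(l==i)[:,::-1].astype(np.float32))
    p=plane((cc[0]+u-22,cc[1]+v-22),h)
    print(k,"area",st[i,4],"mean",q.mean(0).round(4),"mec",p.round(4),"diam mm",round(2*rad*1000*(C[2]-h)/K[0,0],1), "zmax",q[:,2].max().round(3))
# holders: pale wood within tray
u0,v0,u1,v1=215,150,308,243
s=hsv[v0:v1,u0:u1]; mk=(s[...,2]>120).astype(np.uint8)
tr=np.zeros_like(mk);cv2.fillConvexPoly(tr,(np.array([[336,256],[457,238],[479,358],[355,376]])*.64-[u0,v0]).astype(np.int32),1)
mk&=tr
n,l,st,c=cv2.connectedComponentsWithStats(mk)
for i in range(1,n):
    if st[i,4]<60: continue
    cnt=np.argwhere(l==i)[:,::-1].astype(np.float32); cc,rad=cv2.minEnclosingCircle(cnt); rr=cv2.minAreaRect(cnt)
    print(st[i],"cent",plane(c[i]+[u0,v0],.02)[:2].round(4),"mec",plane(np.add(cc,[u0,v0]),.02)[:2].round(4),round(2*rad*1000*(C[2]-.02)/K[0,0],1),"rect",plane(np.add(rr[0],[u0,v0]),.02)[:2].round(4),rr[1:])
s=robot.read_state();print(Ro.from_rotvec(s["orientation"]).as_matrix().round(3).tolist(),robot.camera_model("wrist"))
```

```text
cam [ 0.478 -0.035  1.253] K 491.59711275814993
eyepiece area 177 mean [ 0.4799 -0.2338  0.0653] mec [ 0.4808 -0.2341  0.06  ] diam mm 37.5 zmax 1.253
weight area 199 mean [0.5674 0.384  0.0369] mec [0.5679 0.3886 0.024 ] diam mm 41.2 zmax 1.253
ring area 207 mean [ 0.566  -0.3559  0.034 ] mec [ 0.568 -0.36   0.018] diam mm 55.2 zmax 1.253
target area 377 mean [ 0.6265 -0.2438  0.0228] mec [ 0.6269 -0.2453  0.014 ] diam mm 55.7 zmax 1.253
white2 area 638 mean [ 0.7447 -0.2413  0.0287] mec [ 0.7471 -0.2437  0.014 ] diam mm 72.7 zmax 1.253
small area 156 mean [0.4588 0.2328 0.0162] mec [0.459 0.232 0.018] diam mm 38.0 zmax 0.023
plug area 232 mean [0.6248 0.2434 0.0352] mec [0.6262 0.2458 0.026 ] diam mm 43.2 zmax 1.253
[ 51  14  19  18 250] cent [ 0.6252 -0.0623] mec [ 0.6251 -0.0621] 46.1 rect [ 0.6259 -0.0616] ((17.84657096862793, 17.062103271484375), 11.309932708740234)
[  9  17  25  24 432] cent [0.6098 0.0357] mec [0.6109 0.0363] 60.6 rect [0.6109 0.0363] ((23.33452033996582, 23.33452033996582), 45.0)
[ 52  47  31  30 740] cent [ 0.526  -0.0772] mec [ 0.5258 -0.0774] 92.8 rect [ 0.5261 -0.0772] ((26.797035217285156, 27.619029998779297), 80.53767395019531)
[ 19  60  18  17 252] cent [0.5114 0.0216] mec [0.5114 0.0218] 45.6 rect [0.5112 0.0209] ((16.0, 17.0), 90.0)
[[0.928, 0.373, -0.0], [0.373, -0.928, -0.0], [-0.0, 0.0, -1.0]] {'K': array([[297.31863964,   0.        , 253.60078566],
       [  0.        , 297.31863964, 187.12549237],
       [  0.        ,   0.        ,   1.        ]]), 'tool_from_camera': array([[ 8.28310241e-04, -9.57491441e-01, -2.88460490e-01,
         7.88392488e-02],
       [ 9.99998760e-01,  1.17939385e-03, -1.04329817e-03,
         1.19785761e-04],
       [ 1.33915759e-03, -2.88459269e-01,  9.57491231e-01,
        -1.55204806e-01],
       [ 0.00000000e+00,  0.00000000e+00,  0.00000000e+00,
         1.00000000e+00]])}
```

move_arm --deltas '[0.359,-0.204,0.07,0,0,0.382,1,0.359,-0.204,0.07,0,0,0.382,1,0.359,-0.204,0.07,0,0,0.382,1,0.359,-0.204,0.07,0,0,0.382,1,0.359,-0.204,0.07,0,0,0.382,1,0.359,-0.204,0.07,0,0,0.382,1,0.359,-0.204,0.07,0,0,0.382,1,0.359,-0.204,0.07,0,0,0.382,1,0.359,-0.204,0.07,0,0,0.382,1,0.359,-0.204,0.07,0,0,0.382,1]'

```text
t: 1.8
tool_pos: [0.4803, -0.235, 0.16]
orientation: [3.141, -0.003, 0.001]
force: [0.9, -0.1, 0.2]
opening: 0.093
gripper_force: 0.0
```

```bash
cat >> h.py <<'E'
def wrist(png=None):
    s=robot.read_state(); im,d=robot.read_camera("wrist"); m=robot.camera_model("wrist")
    K=np.array(m["K"]);T=np.array(m["tool_from_camera"])
    v,u=np.mgrid[:384,:512]; a=(u-K[0,2])/K[0,0]; b=(v-K[1,2])/K[1,1]; th=np.hypot(a,b)+1e-9
    k=np.tan(np.minimum(th,1.5))/th*d
    P=np.stack([a*k,b*k,d],-1)@T[:3,:3].T+T[:3,3]
    W=P@Ro.from_rotvec(s["orientation"]).as_matrix().T+s["tool_pos"]; W[d==0]=np.nan
    if png: cv2.imwrite(png,im[:,:,::-1])
    return im,W
def top(W,xy,h0,h1,r):
    "circle centre of the points between heights h0,h1 within r of xy"
    k=(W[...,2]>h0)&(W[...,2]<h1)&(np.hypot(W[...,0]-xy[0],W[...,1]-xy[1])<r)
    q=W[k]; c,rad=cv2.minEnclosingCircle((q[:,:2]*1000).astype(np.float32))
    return "n",len(q),"mean",q.mean(0).round(4),"mec",(np.array(c)/1000).round(4),"diam",round(2*rad,1)
E
python3 - <<'E'
from h import *
im,W=wrist("pics/w1.png")
print(top(W,(.481,-.234),.05,.07,.03)); print(top(W,(.627,-.245),.008,.02,.04))
E
```

```text
('n', 1228, 'mean', array([ 0.4787, -0.2351,  0.0602]), 'mec', array([ 0.4773, -0.2351]), 'diam', 35.6)
('n', 2275, 'mean', array([ 0.6246, -0.2455,  0.0145]), 'mec', array([ 0.6253, -0.2456]), 'diam', 56.0)
```

View pics/w1.png

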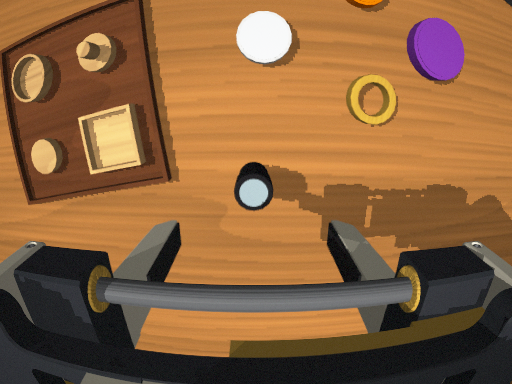

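The eyepiece with its lens is at (253,190), midway between the fingers. The smaller white disc is at (264,37), the ring at (372,100) and the tray at upper left.

move_arm --deltas '[-0.002,0,0.05,0,0,0,1,-0.002,0,0.1,0,0,0,1,-0.002,0,0.118,0,0,0,1,-0.002,0,0.118,0,0,0,0.2,-0.002,0,0.118,0,0,0,0.2,-0.002,0,0.118,0,0,0,0.2,-0.002,0,0.118,0,0,0,0.2,-0.002,0,0.118,0,0,0,0.2,-0.002,0,0.118,0,0,0,0.2,-0.002,0,0.118,0,0,0,0.2]' --squeeze 20

```text
t: 3.1
tool_pos: [0.4788, -0.2337, 0.0418]
orientation: [3.142, -0.0, 0.0]
force: [0.2, -0.8, 0.9]
opening: 0.0358
gripper_force: 20.0
```

move_arm --deltas '[0,0,-0.04,0,0,0,0.2,0,0,-0.09,0,0,0,0.2,0.132,-0.27,-0.09,0,0,0,0.2,0.132,-0.27,-0.09,0,0,0,0.2,0.132,-0.27,-0.09,0,0,0,0.2,0.132,-0.27,-0.09,0,0,0,0.2,0.132,-0.27,-0.09,0,0,0,0.2,0.132,-0.27,-0.09,0,0,0,0.2,0.132,-0.27,-0.09,0,0,0,0.2,0.132,-0.27,-0.09,0,0,0,0.2]'

```text
t: 4.35
tool_pos: [0.6103, 0.035, 0.1314]
orientation: [3.141, -0.002, -0.001]
force: [1.1, 0.1, -2.0]
opening: 0.0355
gripper_force: 20.0
```

Run:
```python
from h import *
im,W=wrist("pics/w2.png"); s=robot.read_state(); print(s["tool_pos"].round(4),s["opening"],s["gripper_force"])
for n,c,h0,h1,r in(("cup",(.6105,.036),.02,.027,.04),("spindle",(.6252,-.0622),.015,.023,.032),("post",(.6252,-.0622),.039,.047,.02),("well",(.5258,-.0772),.017,.025,.05),("pad",(.5113,.0217),.015,.025,.03),("held",(.6105,.036),.04,.2,.03)):
    try: print(n,*top(W,c,h0,h1,r))
    except Exception as e: print(n,e)
```

```text
[0.6103 0.035  0.1315] 0.03595830326358311 19.992443025112152
cup n 633 mean [0.6174 0.0358 0.0229] mec [0.6083 0.0358] diam 60.0
spindle n 1051 mean [ 0.6257 -0.0596  0.019 ] mec [ 0.6234 -0.0631] diam 44.5
post n 291 mean [ 0.6234 -0.0624  0.0428] mec [ 0.6233 -0.063 ] diam 18.3
well n 439 mean [ 0.5516 -0.0754  0.0205] mec [ 0.5434 -0.0754] diam 70.5
pad n 200 mean [0.5054 0.0094 0.0192] mec [0.5101 0.0208] diam 43.6
held n 7883 mean [0.6153 0.0352 0.1494] mec [0.6173 0.036 ] diam 58.2
```

View pics/w2.png

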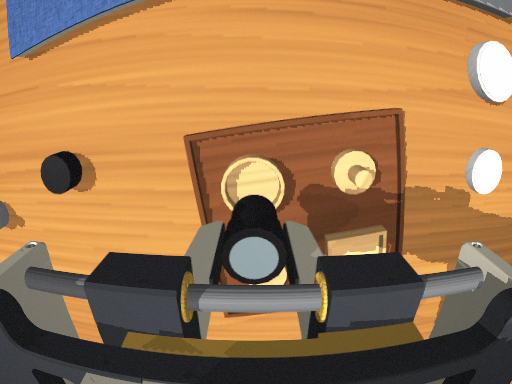

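The held eyepiece (lens at 255,257) is above the cup at (252,187). The spindle is at (355,172).

move_arm --deltas '[-0.002,-0.001,0.035,0,0,0,0.2,-0.002,-0.001,0.06,0,0,0,0.2,-0.002,-0.001,0.074,0,0,0,0.2,-0.002,-0.001,0.079,0,0,0,0.2,-0.002,-0.001,0.081,0,0,0,0.2,-0.002,-0.001,0.081,0,0,0,0.2]'

```text
t: 5.15
tool_pos: [0.6095, 0.0372, 0.0516]
orientation: [3.142, -0.0, 0.002]
force: [-0.3, -0.1, -1.1]
opening: 0.0356
gripper_force: 20.0
```

move_arm --deltas '[0,0,0.001,0,0,0,0.2,0,0,0.001,0,0,0,0.2]'

```text
t: 5.4
tool_pos: [0.6096, 0.0373, 0.0507]
orientation: [3.142, -0.0, 0.003]
force: [-0.8, -0.1, 4.6]
opening: 0.0355
gripper_force: 20.0
```

move_arm --deltas '[0,0,0,0,0,0,0.7,0,0,0,0,0,0,0.7,0,0,0,0,0,0,0.7,0,0,0,0,0,0,0.7,0,0,-0.04,0,0,0,0.7,0,0,-0.09,0,0,0,0.7]'

```text
t: 6.15
tool_pos: [0.6073, 0.0373, 0.1389]
orientation: [-3.141, 0.0, 0.006]
force: [1.3, 0.3, 1.0]
opening: 0.0655
gripper_force: 0.0
```

move_arm --deltas '[-0.041,-0.35,-0.01,0,0,0,0.7,-0.041,-0.35,-0.01,0,0,0,0.7,-0.041,-0.35,-0.01,0,0,0,0.7,-0.041,-0.35,-0.01,0,0,0,0.7,-0.041,-0.35,-0.01,0,0,0,0.7,-0.041,-0.35,-0.01,0,0,0,0.7,-0.041,-0.35,-0.01,0,0,0,0.7,-0.041,-0.35,-0.01,0,0,0,0.7,-0.041,-0.35,-0.01,0,0,0,0.7]'

```text
t: 7.28
tool_pos: [0.5683, 0.3859, 0.1495]
orientation: [3.141, -0.003, -0.0]
force: [-0.6, -0.3, 0.5]
opening: 0.0655
gripper_force: 0.0
```

Run:
```python
from h import *
im,W=wrist("pics/w3.png"); s=robot.read_state(); print(s["tool_pos"].round(4),s["opening"])
for n,c,h0,h1,r in(("body",(.568,.388),.019,.03,.03),("stem",(.568,.388),.055,.066,.03)):
    print(n,*top(W,c,h0,h1,r))
im,d,W=cloud("top"); print("eye",top(W,(.608,.036),.06,.08,.03))
cv2.imwrite("pics/top2.png",cv2.resize(im[130:260,190:320,::-1],(520,520)))
```

```text
[0.5683 0.3859 0.1496] 0.0650773547394658
body n 865 mean [0.5708 0.3903 0.0242] mec [0.5666 0.3904] diam 40.0
stem n 258 mean [0.5673 0.3905 0.06  ] mec [0.5668 0.3905] diam 15.7
eye ('n', 173, 'mean', array([0.6098, 0.0358, 0.0679]), 'mec', array([0.6099, 0.0361]), 'diam', 35.4)
```

View pics/top2.png

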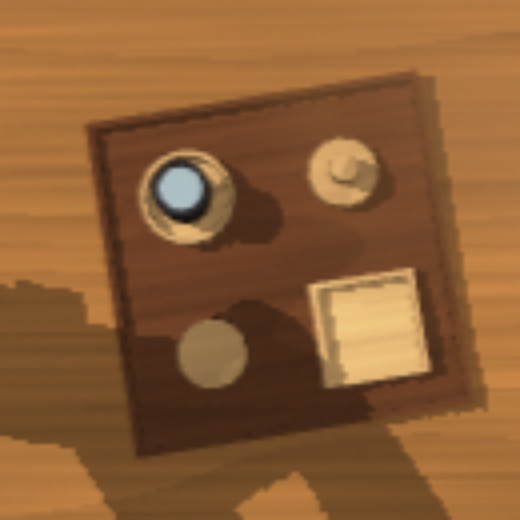

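The eyepiece stands upright in the cup (lens at 182,193 in the crop). Next is the weight.

move_arm --deltas '[-0.001,-0.0045,0.05,0,0,0,0.7,-0.001,-0.0045,0.1,0,0,0,0.7,-0.001,-0.0045,0.111,0,0,0,0.7,-0.001,-0.0045,0.111,0,0,0,0.0,-0.001,-0.0045,0.111,0,0,0,0,-0.001,-0.0045,0.111,0,0,0,0,-0.001,-0.0045,0.111,0,0,0,0,-0.001,-0.0045,0.111,0,0,0,0,-0.001,-0.0045,0.111,0,0,0,0]' --squeeze 35

```text
t: 8.5
tool_pos: [0.567, 0.3917, 0.0389]
orientation: [3.142, -0.0, 0.0]
force: [-0.3, -0.9, 3.1]
opening: 0.0151
gripper_force: 35.0
```

move_arm --deltas '[0,0,-0.05,0,0,0,0,0,0,-0.1,0,0,0,0,-0.042,0.469,-0.1,0,0,0,0,-0.042,0.469,-0.1,0,0,0,0,-0.042,0.469,-0.1,0,0,0,0,-0.042,0.469,-0.1,0,0,0,0,-0.042,0.469,-0.1,0,0,0,0,-0.042,0.469,-0.1,0,0,0,0,-0.042,0.469,-0.1,0,0,0,0,-0.042,0.469,-0.1,0,0,0,0,-0.042,0.469,-0.1,0,0,0,0,-0.042,0.469,-0.1,0,0,0,0]'

```text
t: 10.0
tool_pos: [0.5244, -0.0768, 0.1381]
orientation: [-3.141, 0.001, 0.001]
force: [0.2, 0.0, -2.8]
opening: 0.0152
gripper_force: 35.0
```

Run:
```python
from h import *
im,W=wrist("pics/w4.png"); s=robot.read_state(); print(s["tool_pos"].round(4),s["opening"],s["force"])
k=(W[...,2]>.019)&(W[...,2]<.023)&(abs(W[...,0]-.525)<.05)&(abs(W[...,1]+.078)<.05)
q=W[k][:,:2]; r=cv2.minAreaRect((q*1000).astype(np.float32)); print(r)
k=(W[...,2]>.06)&(W[...,2]<.125)&(abs(W[...,0]-.525)<.04)&(abs(W[...,1]+.078)<.022)
print("lowest held z",np.nanpercentile(W[k][:,2],[0,1,5]))
```

```text
[ 0.5245 -0.0763  0.1382] 0.0155994780196854 [-0.15748617  0.39987112 -3.28407692]
((524.1449584960938, -77.60076141357422), (65.7596206665039, 66.84384155273438), 8.560872077941895)
lowest held z [0.09997523 0.10163907 0.10443279]
```

View pics/w4.png

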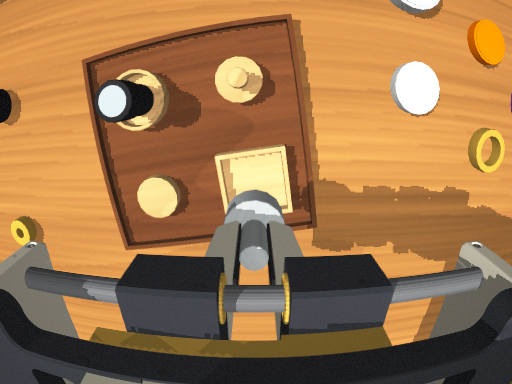

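The weight (254,235) is over the square well (253,180), and the eyepiece is upright in the cup at (130,100).

move_arm --deltas '[0,0.001,0.05,0,0,0,0,0,0.001,0.08,0,0,0,0,0,0.001,0.089,0,0,0,0,0,0.001,0.0905,0,0,0,0,0,0.001,0.0915,0,0,0,0,0,0.001,0.0915,0,0,0,0]'

```text
t: 10.8
tool_pos: [0.5254, -0.0782, 0.048]
orientation: [3.141, 0.0, 0.002]
force: [-0.0, 0.4, -4.1]
opening: 0.0155
gripper_force: 35.0
```

move_arm --deltas '[0,0,0.001,0,0,0,0,0,0,0.001,0,0,0,0]'

```text
t: 11.05
tool_pos: [0.5254, -0.0783, 0.0475]
orientation: [3.141, -0.0, 0.002]
force: [-3.0, 1.1, 5.4]
opening: 0.0152
gripper_force: 35.0
```

Contact. I'll release, rise, and go above the ring at (.568,-.360).

move_arm --deltas '[0,0,0,0,0,0,0.5,0,0,0,0,0,0,0.5,0,0,0,0,0,0,0.5,0,0,-0.05,0,0,0,0.5,0,0,-0.1,0,0,0,1,0.043,0.282,-0.1,0,0,0,1,0.043,0.282,-0.1,0,0,0,1,0.043,0.282,-0.1,0,0,0,1,0.043,0.282,-0.1,0,0,0,1,0.043,0.282,-0.1,0,0,0,1,0.043,0.282,-0.1,0,0,0,1,0.043,0.282,-0.1,0,0,0,1]'

```text
t: 12.55
tool_pos: [0.5675, -0.3596, 0.1456]
orientation: [-3.141, 0.001, 0.001]
force: [-0.4, 0.2, -0.4]
opening: 0.093
gripper_force: 0.0
```

Run:
```python
from h import *
im,W=wrist("pics/w5.png"); s=robot.read_state(); print(s["t"],s["tool_pos"].round(4),s["opening"])
print(top(W,(.566,-.36),.012,.024,.035)); print("target",top(W,(.625,-.2455),.009,.02,.035))
im,d,W=cloud("top"); print("stem",top(W,(.525,-.078),.055,.09,.02))
cv2.imwrite("pics/top3.png",cv2.resize(im[130:260,190:320,::-1],(520,520)))
```

```text
12.6 [ 0.5677 -0.3591  0.1459] 0.0930457483543225
('n', 1315, 'mean', array([ 0.5659, -0.3607,  0.0178]), 'mec', array([ 0.5652, -0.3607]), 'diam', 53.9)
target ('n', 2166, 'mean', array([ 0.6257, -0.2475,  0.0146]), 'mec', array([ 0.6253, -0.2459]), 'diam', 56.5)
stem ('n', 34, 'mean', array([ 0.5266, -0.079 ,  0.067 ]), 'mec', array([ 0.5267, -0.0791]), 'diam', 15.4)
```

View pics/w5.png

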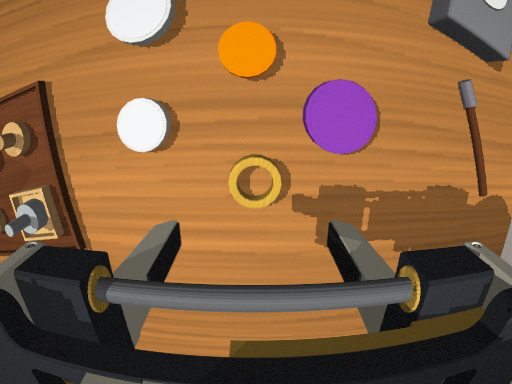

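View pics/top3.png

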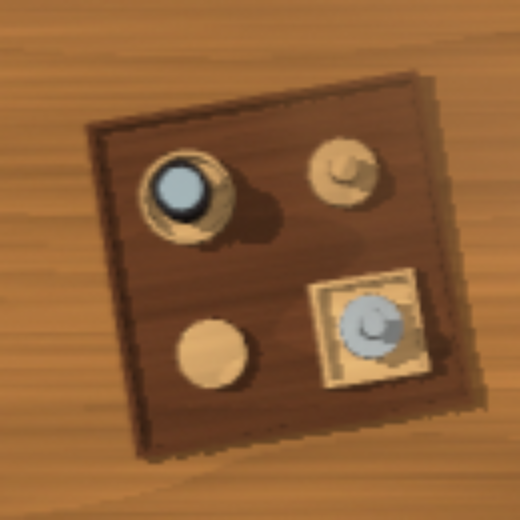

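The weight stands in the well (crop 372,325). The ring is at (255,181) in the wrist view, between the fingers.

move_arm --deltas '[-0.002,0.001,0.05,0,0,0,1,-0.002,0.001,0.1,0,0,0,1,-0.002,0.001,0.125,0,0,0,1,-0.002,0.001,0.131,0,0,0,1,-0.002,0.001,0.131,0,0,0,0.4,-0.002,0.001,0.131,0,0,0,0.4,-0.002,0.001,0.131,0,0,0,0.4,-0.002,0.001,0.131,0,0,0,0.4,-0.002,0.001,0.131,0,0,0,0.4,-0.002,0.001,0.131,0,0,0,0.4]' --squeeze 25

```text
t: 13.9
tool_pos: [0.566, -0.3614, 0.0158]
orientation: [3.141, -0.0, 0.001]
force: [-0.5, 1.0, 5.1]
opening: 0.0529
gripper_force: 25.0
```

move_arm --deltas '[0,0,-0.05,0,0,0,0.4,0,0,-0.1,0,0,0,0.4,0.058,-0.298,-0.1,0,0,0,0.4,0.058,-0.298,-0.1,0,0,0,0.4,0.058,-0.298,-0.1,0,0,0,0.4,0.058,-0.298,-0.1,0,0,0,0.4,0.058,-0.298,-0.1,0,0,0,0.4,0.058,-0.298,-0.1,0,0,0,0.4,0.058,-0.298,-0.1,0,0,0,0.4,0.058,-0.298,-0.1,0,0,0,0.4]'

```text
t: 15.15
tool_pos: [0.6234, -0.0646, 0.1149]
orientation: [3.141, -0.003, -0.001]
force: [-0.5, -0.5, -0.8]
opening: 0.0532
gripper_force: 25.0
```

Run:
```python
from h import *
im,W=wrist("pics/w6.png"); s=robot.read_state(); print(s["t"],s["tool_pos"].round(4),s["opening"],s["force"])
print(top(W,(.6234,-.063),.11,.125,.04)); print(top(W,(.6234,-.063),.039,.047,.02))
print(top(W,(.6234,-.063),.016,.023,.03))
```

```text
15.2 [ 0.6235 -0.0647  0.1149] 0.053078926492837235 [ 0.13868894  0.42767106 -1.24867156]
('n', 4401, 'mean', array([ 0.6255, -0.0646,  0.1167]), 'mec', array([ 0.6309, -0.0633]), 'diam', 77.9)
('n', 29, 'mean', array([ 0.6307, -0.0628,  0.0413]), 'mec', array([ 0.6298, -0.0626]), 'diam', 10.6)
('n', 908, 'mean', array([ 0.6322, -0.0629,  0.0193]), 'mec', array([ 0.6231, -0.0634]), 'diam', 43.7)
```

View pics/w6.png

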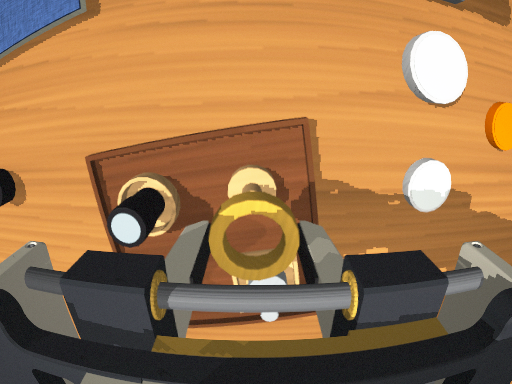

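The ring (254,237) is level above the spindle (252,185).

move_arm --deltas '[0,-0.001,0.04,0,0,0,0.4,0,-0.001,0.065,0,0,0,0.4,0,-0.001,0.077,0,0,0,0.4,0,-0.001,0.08,0,0,0,0.4,0,-0.001,0.081,0,0,0,0.4,0,-0.001,0.081,0,0,0,0.4]'

```text
t: 15.95
tool_pos: [0.6246, -0.0624, 0.0354]
orientation: [3.141, -0.0, 0.003]
force: [-0.2, -0.2, 0.0]
opening: 0.0528
gripper_force: 25.0
```

move_arm --deltas '[0,0,0.001,0,0,0,0.4,0,0,0.0015,0,0,0,0.4]'

```text
t: 16.2
tool_pos: [0.6247, -0.0624, 0.0347]
orientation: [3.141, -0.0, 0.003]
force: [-5.4, -0.6, 10.5]
opening: 0.053
gripper_force: 25.0
```

move_arm --deltas '[0,0,0,0,0,0,0.8,0,0,0,0,0,0,0.8,0,0,0,0,0,0,0.8,0,0,-0.05,0,0,0,0.8,0,0,-0.11,0,0,0,0.9,0.002,0.183,-0.11,0,0,0,0.9,0.002,0.183,-0.11,0,0,0,0.9,0.002,0.183,-0.11,0,0,0,0.9,0.002,0.183,-0.11,0,0,0,0.9,0.002,0.183,-0.11,0,0,0,0.9]'

```text
t: 17.45
tool_pos: [0.6255, -0.245, 0.1422]
orientation: [-3.141, 0.002, 0.001]
force: [-0.4, 0.3, 0.3]
opening: 0.0836
gripper_force: 0.0
```

Run:
```python
from h import *
im,W=wrist("pics/w7.png"); s=robot.read_state(); print(s["t"],s["tool_pos"].round(4),s["opening"])
print(top(W,(.6253,-.2456),.009,.019,.035))
im,d,W=cloud("top"); print("ring",top(W,(.6234,-.063),.03,.04,.035))
cv2.imwrite("pics/c.png",np.hstack([cv2.resize(im[130:260,190:320,::-1],(384,384)),cv2.imread("pics/w7.png")[:,100:500]]))
```

```text
17.5 [ 0.6257 -0.2443  0.1423] 0.0836734216216511
('n', 2398, 'mean', array([ 0.6265, -0.2455,  0.0147]), 'mec', array([ 0.6253, -0.2456]), 'diam', 56.1)
ring ('n', 220, 'mean', array([ 0.6252, -0.0633,  0.0352]), 'mec', array([ 0.6258, -0.0632]), 'diam', 53.6)
```

View pics/c.png

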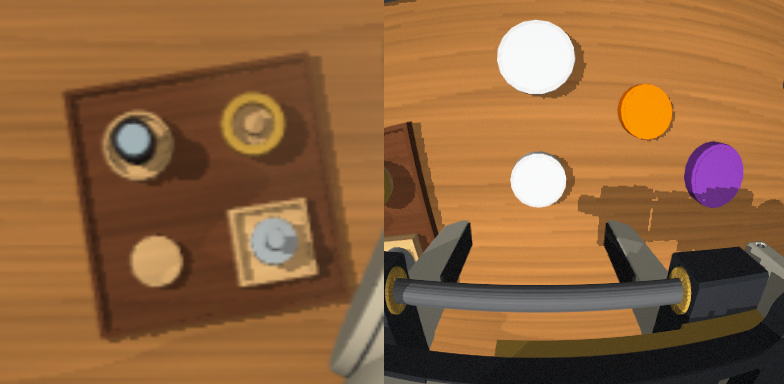

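The ring sits around the post (252,123). The smaller white disc (538,180) is between the fingers.

move_arm --deltas '[0,0,0.05,0,0,0,0.9,0,0,0.1,0,0,0,0.9,0,0,0.123,0,0,0,0.9,0,0,0.128,0,0,0,0.9,0,0,0.128,0,0,0,0.4,0,0,0.128,0,0,0,0.4,0,0,0.128,0,0,0,0.4,0,0,0.128,0,0,0,0.4,0,0,0.128,0,0,0,0.4]' --squeeze 18

```text
t: 18.68
tool_pos: [0.6267, -0.2458, 0.0162]
orientation: [3.141, -0.001, 0.003]
force: [-0.0, 0.6, 6.7]
opening: 0.0554
gripper_force: 18.0
```

move_arm --deltas '[0,0,-0.05,0,0,0,0.4,0,0,-0.11,0,0,0,0.4,-0.115,-0.266,-0.11,0,0,0,0.4,-0.115,-0.266,-0.11,0,0,0,0.4,-0.115,-0.266,-0.11,0,0,0,0.4,-0.115,-0.266,-0.11,0,0,0,0.4,-0.115,-0.266,-0.11,0,0,0,0.4,-0.115,-0.266,-0.11,0,0,0,0.4,-0.115,-0.266,-0.11,0,0,0,0.4,-0.115,-0.266,-0.11,0,0,0,0.4]'

```text
t: 19.92
tool_pos: [0.5112, 0.0197, 0.1247]
orientation: [3.141, -0.002, 0.0]
force: [0.6, -0.4, -1.3]
opening: 0.0552
gripper_force: 18.0
```

Run:
```python
from h import *
im,W=wrist("pics/w8.png"); s=robot.read_state(); print(s["t"],s["tool_pos"].round(4),s["opening"],s["force"])
x=s["tool_pos"]; w=(im.min(-1)>150)
W2=W.copy(); W2[~w]=np.nan
print("disc",top(W2,x[:2],.1,.14,.035)); print("pad",top(W,(.51,.021),.015,.023,.03))
```

```text
19.975 [0.5112 0.0197 0.1246] 0.054884012466079914 [ 0.07984072 -0.57009589 -0.49795682]
disc ('n', 6125, 'mean', array([0.5126, 0.0194, 0.123 ]), 'mec', array([0.5103, 0.0191]), 'diam', 56.0)
pad ('n', 966, 'mean', array([0.5181, 0.0215, 0.0192]), 'mec', array([0.5099, 0.0212]), 'diam', 43.7)
```

View pics/w8.png

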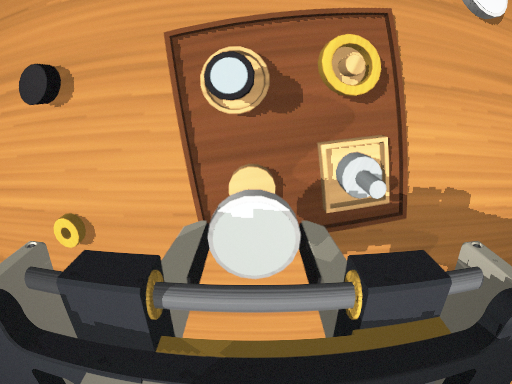

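The disc (254,235) is held level over the pad (251,183), and the other three pieces are in place.

move_arm --deltas '[0,-0.001,0.04,0,0,0,0.4,0,-0.001,0.07,0,0,0,0.4,0,-0.001,0.084,0,0,0,0.4,0,-0.001,0.088,0,0,0,0.4,0,-0.001,0.089,0,0,0,0.4,0,-0.001,0.089,0,0,0,0.4]'

```text
t: 20.72
tool_pos: [0.5118, 0.0217, 0.0368]
orientation: [3.142, -0.0, 0.003]
force: [0.4, 0.1, -0.7]
opening: 0.0553
gripper_force: 18.0
```

move_arm --deltas '[0,0,0.001,0,0,0,0.4,0,0,0.001,0,0,0,0.4]'

```text
t: 20.98
tool_pos: [0.5113, 0.0218, 0.0352]
orientation: [3.142, -0.0, 0.002]
force: [0.2, 0.2, 1.8]
opening: 0.056
gripper_force: 18.0
```

move_arm --deltas '[0,0,0.0005,0,0,0,0.4,0,0,0.0005,0,0,0,0.4]'

```text
t: 21.22
tool_pos: [0.5113, 0.0218, 0.0352]
orientation: [3.142, -0.0, 0.001]
force: [-2.6, 1.0, 7.2]
opening: 0.0555
gripper_force: 18.0
```

Contact. I'll release, rise and retreat to the front so the top view is clear.

move_arm --deltas '[0,0,0,0,0,0,0.78,0,0,0,0,0,0,0.78,0,0,0,0,0,0,0.78,0,0,0,0,0,0,0.78,0,0,-0.04,0,0,0,0.78,0,0,-0.09,0,0,0,0.78,0,0,-0.15,0,0,0,0.78,-0.08,0.06,-0.17,0,0,0,0.78,-0.08,0.15,-0.17,0,0,0,0.78,-0.08,0.15,-0.17,0,0,0,0.78,-0.08,0.15,-0.17,0,0,0,0.78]'

```text
t: 22.6
tool_pos: [0.4299, -0.1314, 0.2047]
orientation: [3.14, -0.009, 0.001]
force: [0.4, -0.2, -0.4]
opening: 0.0728
gripper_force: 0.0
```

Run:
```python
from h import *
im,d,W=cloud("top"); s=robot.read_state(); print(s["t"],s["tool_pos"].round(3))
for n,c,h0,h1,r in(("disc",(.51,.021),.028,.04,.035),("eye",(.608,.036),.06,.08,.03),("stem",(.525,-.078),.055,.09,.02),("ring",(.6234,-.063),.03,.04,.035)):
    print(n,*top(W,c,h0,h1,r))
a,_=wrist()
cv2.imwrite("pics/d.png",np.hstack([cv2.resize(im[130:260,130:320,::-1],(561,384)),cv2.resize(a[:,:,::-1],(238,384))]))
```

```text
22.65 [ 0.43  -0.13   0.204]
disc n 378 mean [0.5121 0.0205 0.0323] mec [0.5124 0.0209] diam 55.6
eye n 173 mean [0.6098 0.0358 0.0676] mec [0.6097 0.0361] diam 35.4
stem n 35 mean [ 0.5265 -0.0788  0.0664] mec [ 0.5267 -0.079 ] diam 15.5
ring n 215 mean [ 0.6258 -0.0636  0.0352] mec [ 0.6256 -0.0635] diam 53.9
```

View pics/d.png

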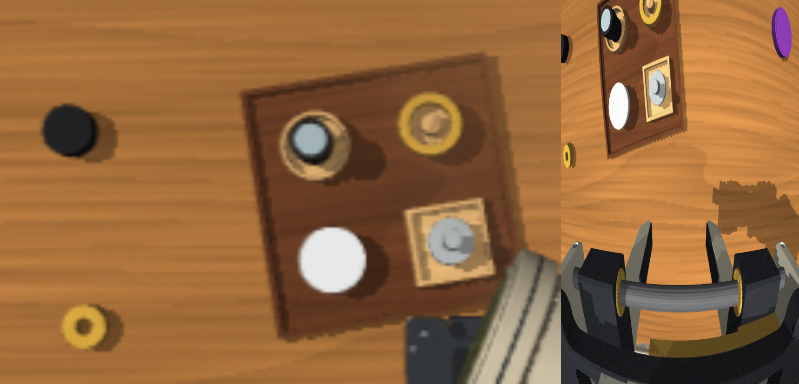

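All four pieces are in place: eyepiece (310,140), ring (430,123), disc (332,260) about 1 mm off the pad's centre, and weight (450,242). The plug and small ring are untouched.

```bash
python3 -c "
from plant import robot
print(robot.close_job())"
```

```text
the job is handed in; nothing more can be done
None
```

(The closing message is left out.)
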